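# Sweep the brass caps into the counting tray's trough and shut the flap

### The job

Sweep the three brass-coloured caps across the white counting tray and over the deck's edge into its trough, leaving the odd black cap where it lies on the deck. Then swing the amber flap over the trough and push it fully shut. Nothing is picked up at any time, and everything else on the table stays where it is.

Things in the scene. Friction and masses are not known exactly. Their poses are not given: they have to be found in the camera images.
- tray: White counting tray, fixed, 200 mm (its x) by 190 mm (its y). Origin: centre of its underside, z up. Flat deck, top 34 mm above the table, from y = -90 to +50 mm, x = -95 to +95. Rims, 5 mm thick: at y = -93 top 40 mm above the table, at x = -98 and +98 top 44 mm, at y = +93 (hinge wall) top 42 mm; feet 8 mm high.
- deck_edge (a point): Middle of the deck's plain, lipless edge, at the deck's top (tray x = 0, y = +50 mm, 34 mm above the table). Beyond it, to y = +90 mm, lies the open trough, as long as the deck, floor 12 mm above the table.
- brass_cap_1: Brass-coloured screw cap, 22 mm across, 12 mm high, solid, about 12 g, standing open side down on the deck of the tray at the start. Origin: centre of its underside; z up.
- brass_cap_2: Brass-coloured screw cap, 22 mm across, 12 mm high, solid, about 12 g, standing open side down on the deck of the tray at the start. Origin: centre of its underside; z up.
- brass_cap_3: Brass-coloured screw cap, 22 mm across, 12 mm high, solid, about 12 g, standing open side down on the deck of the tray at the start. Origin: centre of its underside; z up.
- black_cap: Black screw cap, 22 mm across, 12 mm high, solid, about 12 g, standing open side down on the deck of the tray at the start. Origin: centre of its underside; z up. It stays on the deck. The four caps start side by side, 38 mm or more apart along the tray's x, in any order, their centres between y = -40 and y = +10 mm of the tray.
- flap (a joint): Amber-brown see-through flap, 188 mm (tray x) by 45 mm, 3 mm thick, lip turned down 7.5 mm at its free edge. 0 = fully shut, level over the trough, top 47.5 mm above the table, free edge over the deck's edge; pi/2 = upright; stop at 2.2. Starts open at 1.9 to 2.2, leaning outward (tray +y). The hinge is stiff, the flap stays where it is left: about 1 N at the free edge moves it.
- flap_hinge (a point): Middle of the flap's hinge line, on top of the hinge wall (tray x = 0, y = +93.5 mm, 44.5 mm above the table). The line runs along the tray's x.
- flap_edge (a point): Middle of the flap's free edge, 45 mm from the hinge line. A thumb tab 40 mm wide sticks out 5 mm farther there.
- label_roll: Roll of white labels lying flat, 64 mm across, 26 mm high; origin centre of underside. Leave alone.
- crimp_tin: Flat round tin with a green lid, 59 mm across, 26 mm high; origin centre of underside. Leave alone.
- marker: Black and blue marker lying on the table, 122 mm long, 12 mm thick; origin centre of underside, length along its y. Leave alone.
- dropper_b: Amber dropper bottle with black top, 39 mm across, 102 mm high; origin centre of underside. Leave alone.

How it is judged:
By the outcome, as a careful person would: the job done as asked, in the order asked, and still so for the second after the job is handed in, with the robot touching nothing.
It also fails if it takes over 58 s, if anything falls off the work surface, if the arm or the gripper's body presses on something with over 40 N, if the wrist force passes 120 N, or if a joint passes its speed limit or range.

### The arm

A 7-joint arm with a two-finger parallel gripper is mounted at the origin on the work surface; the furniture and walls round the work are solid. World frame = base frame: x ahead of the robot, y to its left, z up, the work surface at z = 0. Lengths are in mm, angles in rad, forces in N, time in s.
With the tool pointing down it reaches from about 400 to 875 mm from the base axis. Payload 4.4 kg.
Tool frame: the origin (TCP) lies at the very end of the fingers, on their centre line; the grasp point (between the pads) lies 19 mm behind it; z points along the fingers, y is the line along which they close (so a half turn about z gives the same grasp; the last joint's range is limited). The gripper opens to 85 mm and grips with 20 to 120 N. Pads are 22 mm wide; open, the fingers measure 114 mm over their backs; the gripper's body (76 mm by 85 mm) begins 54 mm behind the grasp point. The pads swing forward as they close: fully open they stand 13 mm farther back than shut.
Start: joints at [-1.339, 0.628, 0.038, 1.517, -0.027, 0.996, -0.02], TCP at [190.697, 621.412, 231.313] pointing down, gripper open.
Joint ranges: [-3.06, 3.06], [-0.37, 2.12], [-1.25, 1.32], [0.18, 2.47], [-1.1, 4.24], [0.23, 1.98], [-2.94, 2.94]. Speed limits (rad/s): [2.57, 2.57, 3.14, 3.14, 3.14, 3.14, 3.14].

### API

Orientations are given as [roll, pitch, yaw] about the fixed x, y, z axes, in that order (R = Rz(yaw) Ry(pitch) Rx(roll)).
In Python, from cell import sensors, get_image, camera_params, order gives the robot as it stands.
- The arm moves only by the shell command python3 -m inch 'ROWS' [OPENING]. ROWS is JSON, a list that holds one entry, the list of rows, each a list of 4 numbers: the shift along the tool's x, y, z in cm, then the turn about the tool's z in degrees. A call has 1 to 8 rows; each row is the pose to reach, as a shift and turn from the pose commanded when the call began, along the tool's axes at that moment; what a row does not reach only later rows make up. A row lasts 1/12 s, in which the tool goes at most 41.7 mm and 7.16 degrees, less where a joint would pass 70% of its speed; a pose out of reach is approached as far as the arm can. A call with a gripper value outside its range is refused whole. OPENING is the finger opening in cm, from 0 to 8.54, set as the call begins (- or left out, the last holds). The fingers move at their own pace and stop on an object; the grip force is fixed at half the most. Time passes only in rows, so rows that repeat a pose let the fingers close. It gives the time, the measured TCP pose, the force, the opening and the grip force at its end, in the units of the state.
- sensors.read_state(): the state, without advancing time (a new reading comes with each control period).
- get_image(name): name is "side" or "top" or "wrist"; returns the picture (480x640x3 uint8, blue, green, red); there is no depth.
- camera_params(name): a dict with "mtx" (3x3 intrinsics, pixels), "D" ([k1, k2, p1, p2, k3] as OpenCV has them; the pictures are not rectified), "rvec" (rotation vector, rad) and "tvec" (3), from world to camera coordinates, as OpenCV has them. Camera axes: x right, y down, z forward; pixel columns grow to the right and rows downward; lengths in mm; the calibration is good to about 2 mm. A picture is of the moment at which its call begins: read the wrist's pose just before it. camera_params takes no time and is no camera call; for the wrist camera it gives the pose at the moment of the call.
- order.finish_job(): hands the job in; it is judged then, once.
The state is a dict: "clock": time; "qpos": joint angles; "qd": joint speeds; "tau": joint torques, N m; "eef_pos": TCP position; "tool_rot": TCP orientation; "force": force on the tool from outside, world axes, zero at the start; "torque": the same for the moment, N m; "width": finger opening in mm; "gripper_force": force on a finger pad.
Only numpy, scipy, OpenCV 4.12 (cv2) and the standard library are available. Lean on these libraries where they do the work, as an engineer would, in place of code of your own. Each camera call takes 0.05 s, during which the arm holds its last target. There are 200 camera calls.

## Working session

There is one attempt and no reset: what is moved stays moved. The work goes in short steps, Python scripts to look and compute and a shell command to move; the robot and the scene stay as the last step left them, time stands still between calls to the robot, and variables do not carry over. Pictures are saved under pics/ and viewed, at most 10 in all, crops included, and the job is handed in when it is done.

```bash
ls; mkdir -p pics; python3 - <<'E'
from cell import sensors,get_image,camera_params
import cv2,numpy as np
s=sensors.read_state();print({k:np.round(s[k],3) for k in('clock','eef_pos','tool_rot','width','force')})
for n in('top','side'):
    cv2.imwrite(f'pics/{n}0.png',get_image(n)); p=camera_params(n)
    R=cv2.Rodrigues(np.array(p['rvec'],float))[0];print(n,np.round(-R.T@np.array(p['tvec']).ravel()))
E
```

```text
pics
{'clock': np.float64(0.0), 'eef_pos': array([190.532, 620.791, 230.375]), 'tool_rot': array([-3.14 ,  0.   ,  2.844]), 'width': np.float64(85.376), 'force': array([ 0.351,  0.026, -0.396])}
top [ 371.  102. 1093.]
side [ 251. -879.  568.]
```

View pics/top0.png

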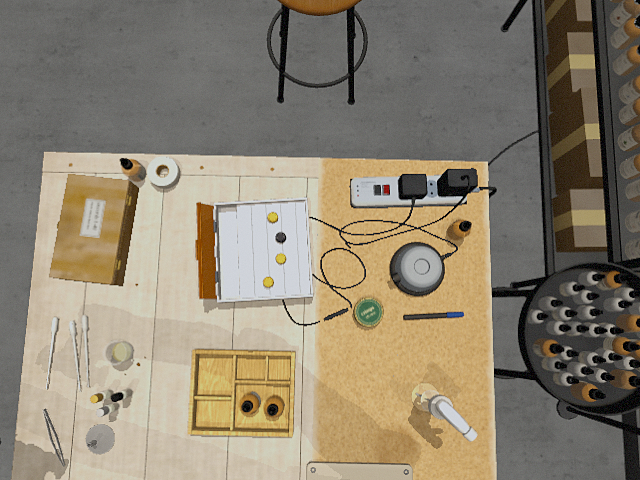

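View pics/side0.png

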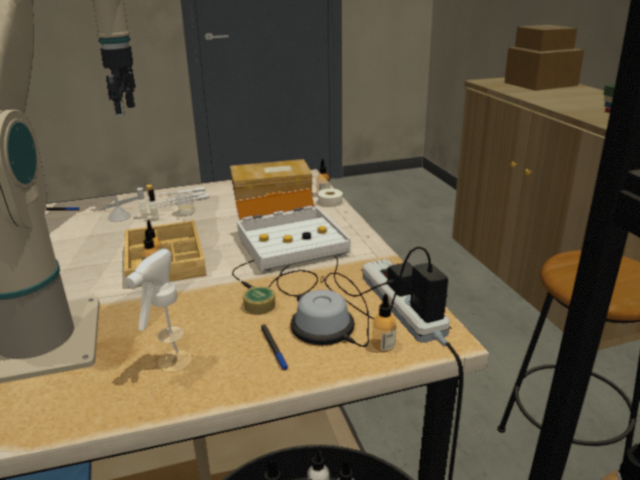

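The top view shows the tray at px x 215–312, y 200–302, with the flap open on its left. Brass caps are at about (272,217), (281,259) and (268,282), and the black cap is at (281,237). I'll enlarge a crop for precision.

```bash
python3 - <<'E'
import cv2
a=cv2.imread('pics/top0.png')[190:315,185:325]
cv2.imwrite('pics/c0.png',cv2.resize(a,None,fx=5,fy=4.8*1,interpolation=cv2.INTER_CUBIC) if 0 else cv2.resize(a,(560,500),interpolation=cv2.INTER_CUBIC))
E
```

```text
(no output)
```

View pics/c0.png

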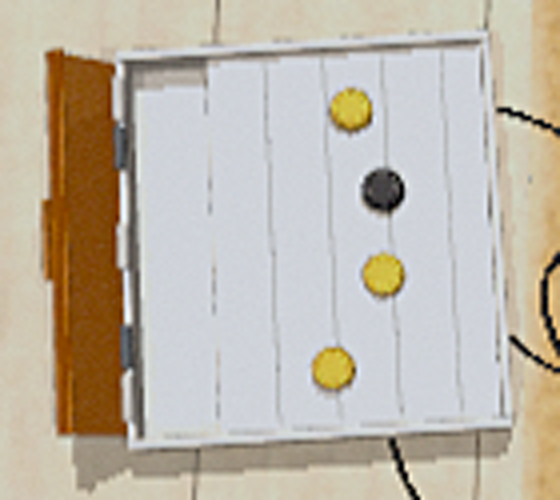

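In the crop (4x, offset 185,190), the tray's outer corners are at (488,33), (512,427), (132,448) and (116,55). The brass caps are at (351,108), (383,274) and (333,368), the black cap at (383,190), and the flap's outer edge runs (48,50)–(62,434).

```bash
cat > h.py <<'E'
import cv2,numpy as np
from cell import sensors,get_image,camera_params
def ray(n,px,z,p=None):
    p=p or camera_params(n);R=cv2.Rodrigues(np.array(p['rvec'],float))[0];t=np.array(p['tvec'],float).ravel()
    u=cv2.undistortPoints(np.array([[px]],float),np.array(p['mtx']),np.array(p['D']))[0,0]
    d=R.T@np.r_[u,1];c=-R.T@t
    return (c+d*(z-c[2])/d[2])[:2]
E
python3 - <<'E'
from h import *
f=lambda x,y,z:ray('top',(185+x/4,190+y/4),z)
C=np.array([f(488,33,42),f(512,427,42),f(132,448,43),f(116,55,43)])
T=np.array([[100,-95],[-100,-95],[-100,95],[100,95]],float)
c=C.mean(0);H=T.T@(C-c);th=np.arctan2(H[0,1]-H[1,0],H[0,0]+H[1,1])
R=np.array([[np.cos(th),-np.sin(th)],[np.sin(th),np.cos(th)]])
print('tray',c,np.degrees(th),'res',np.round((C-c)@R-T,1))
for n,p in dict(b1=(351,108),k=(383,190),b2=(383,274),b3=(333,368)).items():
    w=f(*p,46);print(n,np.round(w),np.round((w-c)@R,1))
for p in((48,50),(62,434)):
  for z in (80,88):print('flapedge',np.round((f(*p,z)-c)@R,1))
for n,p,z in(('roll',(163,172),26),('tin',(369,312),26),('orgbox',(193,350),30),('orgbox2',(295,350),30),('wood',(137,181),80),('woodb',(125,285),80)):print(n,np.round(ray('top',p,z)),np.round((ray('top',p,z)-c)@R))
for a in range(0,1):
  s=sensors.read_state();print(s['eef_pos'],np.degrees(s['tool_rot']))
E
```

```text
tray [514.0430383  199.23574496] 4.77415013714461 res [[-0.8  1.2]
 [ 0.3  1.4]
 [ 1.5 -2. ]
 [-0.9 -0.7]]
b1 [580. 182.] [ 63.9 -22.9]
k [538. 164.] [ 21.4 -36.7]
b2 [496. 163.] [-20.7 -34.5]
b3 [449. 186.] [-65.6  -7.5]
flapedge [ 94.8 121. ]
flapedge [ 92.9 119.4]
flapedge [-91.7 119.6]
flapedge [-92.2 118. ]
roll [674. 414.] [177. 201.]
tin [395. -14.] [-136. -203.]
orgbox [314. 330.] [-188.  147.]
orgbox2 [318. 131.] [-201.  -52.]
wood [639. 448.] [145. 237.]
woodb [435. 456.] [-57. 262.]
[190.51185811 620.86988218 230.49105158] [-1.79902890e+02 -1.12021400e-03  1.62936122e+02]
```

```bash
cat >> h.py <<'E'
C0=np.array([514.0,199.2]);TH=np.radians(4.77)
Rt=np.array([[np.cos(TH),-np.sin(TH)],[np.sin(TH),np.cos(TH)]])
def here():
    s=sensors.read_state();p=np.array(s['eef_pos']);print('clk',round(float(s['clock']),2),'tray',np.round(np.r_[(p[:2]-C0)@Rt.T.T,p[2]],1),'rpy',np.round(np.degrees(s['tool_rot']),1),'w',round(float(s['width']),1),'F',np.round(s['force'],1));return s,p
def go(x,y,z,yaw=94.77):
    s,p=here();from scipy.spatial.transform import Rotation as Ro
    w=np.r_[C0+Rt@[x,y],z];d=Ro.from_euler('xyz',s['tool_rot']).as_matrix().T@(w-p)
    print('cm',np.round(d/10,2),'turn',round((np.degrees(s['tool_rot'][2])-yaw+180)%360-180,1))
E
R='[-21,-20,5,56]'
python3 -m inch '[[[-2,-2,0.5,6],[-5,-5,1.3,13],[-8,-8,2,20],[-11,-10.5,3,27],[-14,-13,4,34],[-17,-16,4.5,41],[-20,-19,5,48],[-21,-20,5,54]]]' 1.4
python3 -c "
from h import *
go(-65.6,-47,110)"
```

```text
clock: 0.77
eef_pos: [334.9, 361.8, 180.5]
tool_rot: [-3.14, 0.005, 1.889]
force: [-0.2, -0.0, 0.2]
width: 14.0
gripper_force: 0.0
clk 0.77 tray [-164.9  176.9  180.5] rpy [-179.9    0.3  108.2] w 14.0 F [-0.2 -0.   0.2]
cm [-24.06   4.47   7.15] turn 13.4
```

```bash

python3 -m inch '[[[-3.5,0.7,0,6],[-7.5,1.4,0.5,13],[-11.5,2.2,2,13],[-15.5,3,4,13],[-19.5,3.7,6,13],[-23,4.3,7,13],[-23.8,4.4,7,13],[-23.8,4.4,7,13]]]'
python3 - <<'E'
from h import *
go(-65.6,-47,38)
cv2.imwrite('pics/w1.png',get_image('wrist'))
E
```

```text
clock: 1.43
eef_pos: [453.0, 152.8, 110.4]
tool_rot: [-3.141, 0.003, 1.666]
force: [-0.2, 1.4, 0.4]
width: 13.7
gripper_force: 0.0
clk 1.43 tray [-64.7 -41.2 110.4] rpy [-179.9    0.2   95.5] w 13.7 F [-0.2  1.4  0.4]
cm [-0.56 -0.09  7.24] turn 0.7
```

View pics/w1.png

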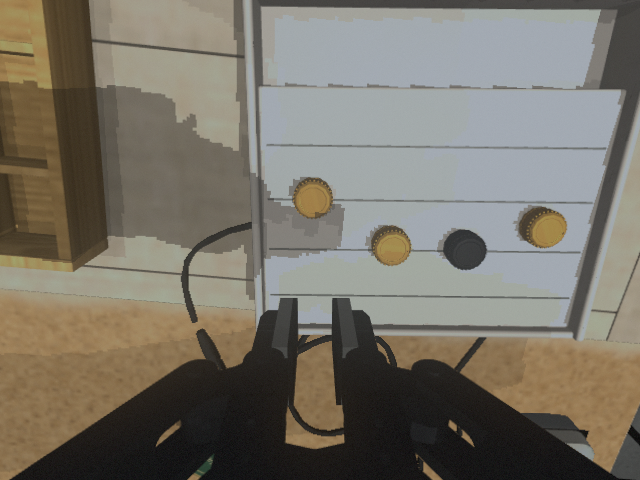

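The wrist view shows brass caps at (313,197), (391,244) and (545,227), the black cap at (465,248), the deck edge at row ~88, and the fingers lined up behind the leftmost cap.

```bash
python3 - <<'E'
from h import *
for p,z in(((313,195),46),((391,243),46),((465,247),46),((545,226),46),((262,87),34),((625,90),34)):
    print(np.round((ray('wrist',p,z)-C0)@Rt,1))
go(-65.6,-45,38)
E
```

```text
[-65.1  -0.2]
[-21.  -26.9]
[ 20.7 -28.6]
[ 62.9 -15.7]
[-92.5  54.2]
[96.4 54.9]
clk 1.48 tray [-65.4 -38.2 110.7] rpy [-1.799e+02  1.000e-01  9.570e+01] w 14.2 F [-0.8  0.2 -0.1]
cm [-0.67 -0.02  7.27] turn 0.9
```

```bash

python3 -m inch '[[[-0.6,0,1.5,0.9],[-0.7,0,3.5,0.9],[-0.7,0,5.5,0.9],[-0.7,0,6.8,0.9],[-0.7,0,7.3,0.9],[-0.7,0,7.3,0.9],[-0.7,0,7.3,0.9],[-0.7,0,7.3,0.9]]]'
python3 -c "
from h import *
go(-65.4,46,37.5)"
```

```text
clock: 2.15
eef_pos: [452.7, 151.6, 39.1]
tool_rot: [3.14, -0.001, 1.66]
force: [-0.6, 1.4, 0.4]
width: 14.0
gripper_force: 0.0
clk 2.15 tray [-65.  -42.3  39.1] rpy [179.9  -0.   95.1] w 14.0 F [-0.6  1.4  0.4]
cm [8.83 0.01 0.17] turn 0.3
```

```bash

python3 -m inch '[[[0.5,0,0.1,0.3],[1.1,0,0.1,0.3],[1.8,0,0.1,0.3],[2.5,0,0.1,0.3],[3.2,0,0.1,0.3],[3.9,0,0.1,0.3],[4.6,0,0.1,0.3],[5.2,0,0.1,0.3]]]'
python3 -m inch '[[[0.5,0,0,0],[1,0,0,0],[1.5,0,0,0],[2.0,0,0,0],[2.5,0,0,0],[3.0,0,0,0],[3.4,0,0,0],[3.7,0,0,0]]]'
python3 - <<'E'
from h import *
go(-65.4,46,38)
cv2.imwrite('pics/w2.png',get_image('wrist'))
E
```

```text
clock: 2.82
eef_pos: [447.6, 203.7, 37.3]
tool_rot: [-3.142, -0.0, 1.654]
force: [-0.4, 0.2, -0.0]
width: 14.2
gripper_force: 0.1
clock: 3.48
eef_pos: [444.7, 240.1, 37.3]
tool_rot: [3.142, -0.0, 1.654]
force: [0.2, -0.4, 0.3]
width: 14.0
gripper_force: 0.0
clk 3.48 tray [-65.7  46.5  37.3] rpy [180.   -0.   94.8] w 14.0 F [ 0.2 -0.4  0.3]
cm [-0.05  0.03 -0.07] turn -0.0
```

View pics/w2.png

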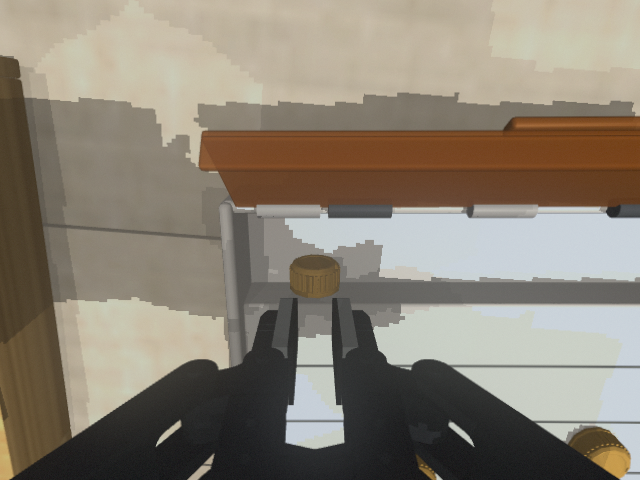

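The swept cap sits at (315,277), past the deck edge. Next is the cap at tray x = -21.

```bash

python3 -m inch '[[[-0.5,0,-2,0],[-2,0.5,-3,0],[-5,2,-3,0],[-8,3.5,-3,0],[-10.5,4.4,-3,0],[-11.4,4.5,-3,0],[-11.4,4.5,-2.5,0],[-11.4,4.5,-1.5,0]]]'
python3 -m inch '[[[0,0,0.7,0],[0,0,1.5,0],[0,0,1.5,0],[0,0,1.5,0]]]'
python3 -c "
from h import *
go(-20.9,46,37.5)"
```

```text
clock: 4.2
eef_pos: [499.2, 130.0, 52.5]
tool_rot: [3.14, -0.001, 1.653]
force: [-0.2, 0.5, 0.5]
width: 13.9
gripper_force: 0.0
clock: 4.53
eef_pos: [497.9, 130.5, 36.4]
tool_rot: [-3.139, -0.0, 1.655]
force: [-0.5, -0.5, -0.5]
width: 14.2
gripper_force: 0.0
clk 4.53 tray [-21.7 -67.1  36.4] rpy [-179.9   -0.    94.8] w 14.2 F [-0.5 -0.5 -0.5]
cm [11.31  0.1  -0.11] turn 0.1
```

```bash

python3 -m inch '[[[0.7,0,-0.1,0],[1.5,0,-0.1,0],[2.2,0,-0.1,0],[2.9,0,-0.1,0],[3.6,0,-0.1,0],[4.3,0,-0.1,0],[5,0,-0.1,0],[5.7,0,-0.1,0]]]'
python3 -m inch '[[[0.7,0,0,0],[1.4,0,0,0],[2.1,0,0,0],[2.8,0,0,0],[3.5,0,0,0],[4.2,0,0,0],[4.8,0,0,0],[5.3,0,0,0]]]'
python3 -m inch '[[[0.3,0,0,0],[0.3,0,0,0],[0.3,0,-2,0],[-2,1,-3,0],[-5,4,-3,0],[-7.5,7,-3,0],[-9.3,8.3,-3,0],[-10,8.3,-3,0]]]'
python3 - <<'E'
from h import *
go(63.5,-56,37.5)
cv2.imwrite('pics/w3.png',get_image('wrist'))
E
```

```text
clock: 5.2
eef_pos: [494.2, 187.2, 38.3]
tool_rot: [3.142, -0.0, 1.654]
force: [0.1, -0.8, -0.6]
width: 13.8
gripper_force: 0.1
clock: 5.87
eef_pos: [489.7, 240.1, 38.3]
tool_rot: [-3.142, -0.0, 1.654]
force: [-0.3, 0.2, -0.3]
width: 14.2
gripper_force: 0.0
clock: 6.53
eef_pos: [585.5, 140.9, 68.9]
tool_rot: [3.136, 0.003, 1.647]
force: [0.7, -0.5, 0.6]
width: 14.1
gripper_force: 0.0
clk 6.53 tray [ 66.4 -64.   68.9] rpy [179.7   0.2  94.4] w 14.1 F [ 0.7 -0.5  0.6]
cm [ 0.81 -0.32  3.14] turn -0.4
```

View pics/w3.png

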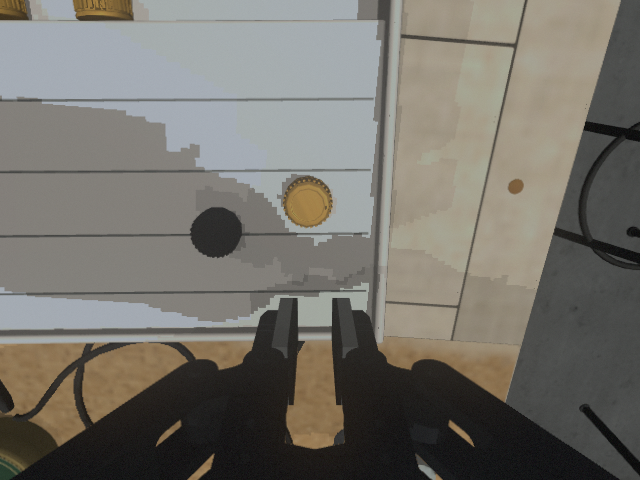

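Two brass caps are in the trough (top left, beyond the edge at row 20). The black cap is undisturbed at (216,232), and the last brass cap is at (307,202).

```bash

python3 -m inch '[[[0.8,-0.3,1.5,0],[0.8,-0.3,2.5,0],[0.8,-0.3,3.1,0],[0.8,-0.3,3.1,0],[0.8,-0.3,3.1,0],[0.8,-0.3,3.1,0]]]'
python3 -c "
from h import *
go(63,46,37.5)"
```

```text
clock: 7.08
eef_pos: [577.3, 154.2, 37.6]
tool_rot: [3.141, 0.0, 1.654]
force: [0.2, -0.3, -0.0]
width: 13.9
gripper_force: 0.0
clk 7.08 tray [ 59.4 -50.1  37.6] rpy [180.    0.   94.8] w 13.9 F [ 0.2 -0.3 -0. ]
cm [9.61 0.36 0.  ] turn -0.0
```

```bash

python3 -m inch '[[[0,0.2,0,0],[0,0.4,0,0],[0.6,0.4,0,0],[1.2,0.4,0,0],[1.9,0.4,0,0],[2.6,0.4,0,0],[3.3,0.4,0,0],[4,0.4,0,0]]]'
python3 -m inch '[[[0.7,0,0,0],[1.4,0,0,0],[2.1,0,0,0],[2.8,0,0,0],[3.5,0,0,0],[4.2,0,0,0],[4.9,0,0,0],[5.6,0,0,0]]]'
python3 -m inch '[[[0,0,0,0],[0,0,0,0],[0,0,-2,0],[-2,0,-4,0],[-5,0,-7,0],[-8,-1,-10,0],[-10,-3,-13,0],[-11,-5,-15,0]]]'
python3 - <<'E'
from h import *
here()
cv2.imwrite('pics/w4.png',get_image('wrist'))
E
```

```text
clock: 7.75
eef_pos: [577.6, 195.6, 37.3]
tool_rot: [-3.141, -0.0, 1.654]
force: [-0.1, 0.5, 0.5]
width: 14.1
gripper_force: 0.1
clock: 8.42
eef_pos: [573.1, 250.9, 37.3]
tool_rot: [-3.141, -0.0, 1.654]
force: [-0.0, -0.2, 0.2]
width: 14.1
gripper_force: 0.0
clock: 9.08
eef_pos: [533.7, 131.4, 189.7]
tool_rot: [3.138, 0.002, 1.647]
force: [0.5, 0.4, 1.0]
width: 13.6
gripper_force: 0.0
clk 9.08 tray [ 14.  -69.3 189.7] rpy [1.798e+02 1.000e-01 9.440e+01] w 13.6 F [0.5 0.4 1. ]
```

View pics/w4.png

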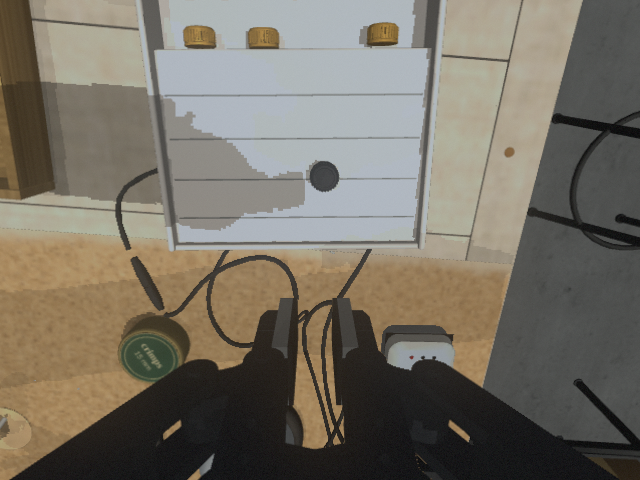

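All three brass caps are in the trough at (199,36), (263,38) and (383,35). The black cap is still on the deck at (324,177). Next I'll go around behind the flap.

```bash

python3 -m inch '[[[3,-0.3,0,0],[6.5,-0.6,0,0],[10,-1,0,0],[13.5,-1.4,0,0],[17,-1.4,0,0],[20,-1.4,0,0],[21.5,-1.4,0,0],[21.5,-1.4,0,0]]]' 0
python3 -m inch '[[[0,0,1,0],[0,0,2,0]]]'
python3 -c "
from h import *
go(0,143,68)"
```

```text
clock: 9.8
eef_pos: [499.4, 353.9, 186.7]
tool_rot: [-3.141, -0.002, 1.659]
force: [0.1, 0.4, -0.1]
width: -0.3
gripper_force: 0.0
clock: 9.97
eef_pos: [501.8, 346.9, 166.9]
tool_rot: [3.141, 0.001, 1.651]
force: [-0.7, -0.2, -0.4]
width: -0.3
gripper_force: 0.0
clk 9.97 tray [1.000e-01 1.482e+02 1.669e+02] rpy [1.799e+02 1.000e-01 9.460e+01] w -0.3 F [-0.7 -0.2 -0.4]
cm [-0.51 -0.02  9.89] turn -0.2
```

```bash

python3 -m inch '[[[-0.4,0,2,0],[-0.4,0,4,0],[-0.4,0,6,0],[-0.4,0,8,0],[-0.4,0,9.5,0],[-0.4,0,9.8,0],[-0.4,0,9.8,0],[-0.4,0,9.8,0]]]'
python3 - <<'E'
from h import *
here()
cv2.imwrite('pics/s5.png',cv2.resize(get_image('side')[130:290,200:400],(750,600),interpolation=cv2.INTER_CUBIC))
E
```

```text
clock: 10.63
eef_pos: [501.9, 344.0, 69.5]
tool_rot: [3.141, 0.001, 1.651]
force: [0.3, -0.2, -0.5]
width: 0.3
gripper_force: 0.0
clk 10.63 tray [-1.000e-01  1.453e+02  6.950e+01] rpy [180.    0.   94.6] w 0.3 F [ 0.3 -0.2 -0.5]
```

View pics/s5.png

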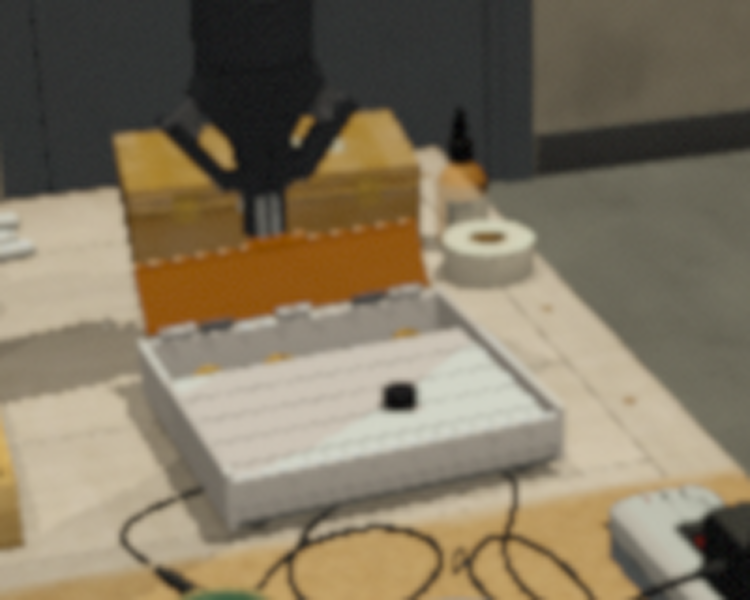

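The fingers are behind the flap with its edge above the tips, and the caps are in the trough. Now I'll push the flap over.

```bash

python3 -m inch '[[[-0.6,0,0,0],[-1.2,0,0,0],[-1.8,0,0,0],[-2.4,0,0,0],[-3,0,0,0],[-3.6,0,0,0],[-4.2,0,0,0],[-4.8,0,0,0]]]'
python3 -m inch '[[[-0.6,0,0,0],[-1.2,0,0,0],[-1.8,0,0,0],[-2.2,0,0.1,0],[-2.6,0,0.3,0],[-2.9,0,0.5,0],[-3.1,0,0.8,0],[-3.3,0,1,0]]]'
python3 - <<'E'
from h import *
go(0,62,48)
cv2.imwrite('pics/s6.png',cv2.resize(get_image('side')[130:290,200:400],(750,600),interpolation=cv2.INTER_CUBIC))
E
```

```text
clock: 11.35
eef_pos: [505.1, 297.1, 69.3]
tool_rot: [-3.142, -0.0, 1.653]
force: [0.0, 1.6, -0.3]
width: -0.1
gripper_force: 0.6
clock: 12.02
eef_pos: [507.7, 264.5, 58.8]
tool_rot: [-3.141, 0.0, 1.654]
force: [-1.5, 0.2, 0.8]
width: -0.1
gripper_force: 0.3
clk 12.02 tray [-0.8 65.6 58.8] rpy [-180.     0.    94.7] w -0.1 F [-1.5  0.2  0.8]
cm [-0.36  0.08  1.08] turn -0.0
```

View pics/s6.png

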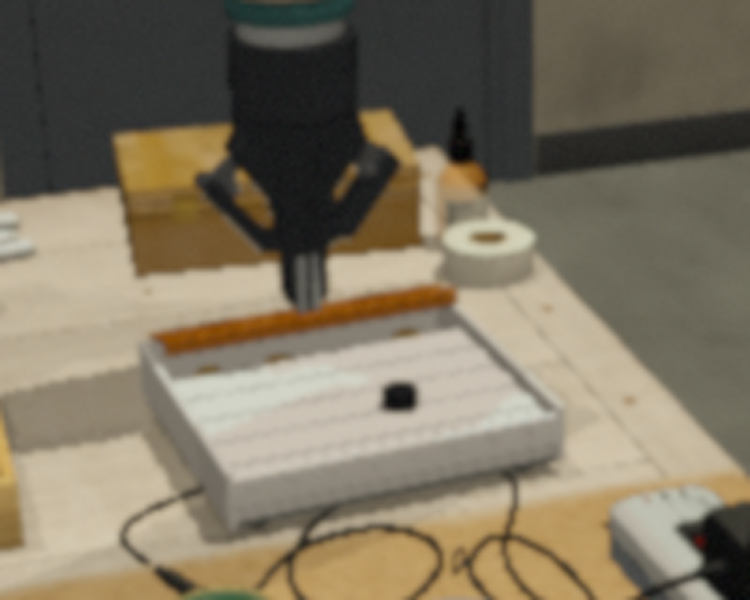

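The flap is about 25° open. Now I'll press it down.

```bash

python3 -m inch '[[[-0.2,0,0.2,0],[-0.4,0,0.4,0],[-0.5,0,0.6,0],[-0.5,0,0.8,0],[-0.5,0,1,0],[-0.5,0,1.1,0],[-0.5,0,1.1,0],[-0.5,0,1.1,0]]]'
python3 -m inch '[[[0,0,0.05,0],[0,0,0.1,0],[0,0,0.1,0]]]'
```

```text
clock: 12.73
eef_pos: [508.1, 259.9, 48.2]
tool_rot: [-3.141, 0.0, 1.654]
force: [-0.6, 0.1, -0.3]
width: 0.1
gripper_force: 0.0
clock: 12.98
eef_pos: [508.3, 259.9, 47.6]
tool_rot: [3.141, -0.0, 1.654]
force: [-0.4, -0.3, 3.3]
width: -0.4
gripper_force: 1.4
```

```bash

python3 -m inch '[[[0,0,0.05,0],[0,0,0.1,0],[0,0,0.1,0]]]'
python3 -m inch '[[[0,0,0.05,0],[0,0,0.1,0],[0,0,0.1,0]]]'
```

```text
clock: 13.23
eef_pos: [508.3, 259.9, 47.5]
tool_rot: [3.141, -0.001, 1.653]
force: [-1.6, -0.1, 10.7]
width: -0.0
gripper_force: 5.5
clock: 13.48
eef_pos: [508.4, 259.9, 47.4]
tool_rot: [3.141, -0.001, 1.653]
force: [-4.8, -2.1, 18.5]
width: 0.4
gripper_force: 9.3
```

Firm stop at the shut height of 47.5 mm. Next: retreat and check.

```bash

python3 -m inch '[[[0,0,-0.5,0],[0,0,-2,0],[0,0,-5,0],[0,0,-8,0],[-2,0,-11,0],[-5,0,-13,0],[-8,0,-14,0],[-10,0,-14,0]]]'
python3 -m inch '[[[0,0,0,0],[0,0,0,0],[0,0,0,0],[0,0,0,0]]]'
python3 - <<'E'
from h import *
here()
s=cv2.resize(get_image('side')[130:330,200:400],(400,400),interpolation=cv2.INTER_CUBIC)
w=cv2.resize(get_image('wrist'),(400,300));o=np.zeros((400,800,3),np.uint8);o[:,:400]=s;o[:300,400:]=w
cv2.imwrite('pics/f.png',o)
E
```

```text
clock: 14.15
eef_pos: [518.4, 157.4, 188.1]
tool_rot: [3.136, 0.0, 1.651]
force: [0.5, -0.8, 0.1]
width: -0.2
gripper_force: 0.0
clock: 14.48
eef_pos: [516.1, 161.6, 184.8]
tool_rot: [-3.141, -0.001, 1.656]
force: [0.1, 0.5, 0.8]
width: -0.1
gripper_force: 0.0
clk 14.48 tray [ -1.  -37.6 184.8] rpy [-180.    -0.    94.9] w -0.1 F [0.1 0.5 0.8]
```

View pics/f.png

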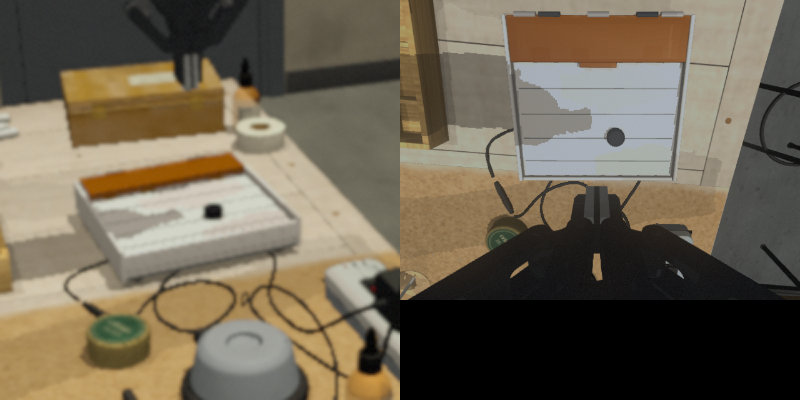

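The flap lies level and shut over the trough, the black cap is alone on the deck at (616,137), and the other things look undisturbed.

```bash
python3 -c "
from cell import order
print(order.finish_job())"
```

```text
the job is handed in; nothing more can be done
None
```

The job is handed in: the three brass caps are in the trough, the black cap is still on the deck, and the flap is pushed fully shut, with about 14.5 s on the robot's clock.

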